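Put the mallet away standing on its head

TASK

The wooden mallet has been left lying on the table: put it away in the big empty bay of the tool tray, standing on its head with the handle straight up. Pinch its handle near the free end and lift it level, well clear of the table; then, with the fingers still pointing down, ease the pinch just enough for the head to swing down and hang below the fingers, pinch it firmly again so that it hangs still, set it gently on the bay's floor and let go. Leave the notebook, the glue bottle and the sanding block where they are.

Things in the scene. Friction and masses are not known exactly. Their poses are not given: they have to be found in the camera images.
- mallet: Beech mallet, 215 mm long, 0.3 to 0.42 kg: head with black rubber faces and brass bands, pale flat-sided handle 140 mm long, 22 mm wide, 26 mm deep. Starts lying flat, handle level, axis 32 mm up, free end towards the robot within 30 degrees. Origin: middle of the head's underside as it lies. x: along the handle to its free end (up when it stands); y: across the 22 mm width.
- mallet_grip (a point): Pinch point on the handle's axis, 30 mm from its free end. Pinched here across y, the mallet stays level above about 30 to 55 N a finger (22 mm pads; mass and friction vary); eased, it turns in the fingers bit by bit, hangs within 10 degrees of plumb by 10 to 20 N and slips out below about 3 N. The wood is hard: 0.1 mm of opening changes the pinch by about 6 N, so ease by tenths of a mm.
- mallet_head (a point): Middle of the mallet's head (75 mm along the handle, 115 mm between the striking faces, which look along y, 64 mm thick), 147.5 mm from mallet_grip; the balance point is 13 mm from here towards the handle.
- mallet_foot (a point): Middle of the head's flat end away from the handle, 115 x 64 mm, on which the mallet is to stand; 37.5 mm from mallet_head, 185 mm from mallet_grip.
- tray: Plywood tool tray fixed to the table, 172 mm (x) by 278 mm (y), walls 6 mm thick and 30 mm high, floor 6 mm thick. A cross wall makes two bays: a big one, cork-lined and empty, at its +y end; a small one, 160 x 100 mm, with glue bottle and sanding block, at its -y end. Origin: centre of its underside. Yaw within 17 degrees; tray and mallet may swap sides of the table.
- bay (a point): Centre of the big bay's floor, 6 mm above the table, 53 mm from the tray's origin along its +y. The bay is 160 x 160 mm inside, so the mallet's foot fits turned any way; its walls rise 24 mm above its floor. Axes as the tray's.
- glue_bottle: White glue bottle with a blue band and an orange nozzle, 48 mm across and 112 mm high, standing loose in the tray's small bay (floor 6 mm above the table). Origin: centre of its underside.
- sanding_block: Cork sanding block, 60 x 85 x 28 mm, lying loose in the tray's small bay. Origin: centre of its underside.
- notebook: Small wood-covered notebook made up like a camera, 110 mm (its x) by 76 mm (its y), 17 mm high, with ring binding, lying loose on the table between the mallet and the tray. Origin: centre of its underside.
Not all that is in view belongs to the job. Several things have the shape of the mallet; the one meant has the colours described above.

How it is judged (in metres and radians):
On the way, in this order (a step that is already met when the one before it is completed fails the run):
1. the mallet is lifted clear of the table (middle of its head over 70 mm up) and still roughly level (handle within 38 degrees of level) (height (world z) of mallet_head above 0.07 m and angle between mallet's own x axis and vertical above 0.9 rad and contact force between the fingers and mallet above 5 N), for 0.1 s.
2. the fingers still pointing down, the mallet hangs still, head down, from the firmly closed fingers, clear of the tray and the table (foot over 35 mm up) (angle between mallet's own x axis and vertical below 0.4 rad and height (world z) of mallet_grip above 0.2 m and height (world z) of mallet_foot above 0.035 m and angle between the grasp point's own z axis and vertical above 2.3 rad and angular speed of mallet below 0.6 rad/s and contact force between the fingers and mallet above 30 N), for 0.25 s.
At the end, for the whole second after the job is handed in: The mallet stands at rest on its head on the floor of the tray's big bay (foot within 6 mm of the floor's height, its middle within 55 mm of the bay's centre), handle up within 0.08 rad of vertical, released (angle between mallet's own x axis and vertical below 0.08 rad and horizontal distance between mallet_foot and bay below 0.055 m and z of mallet_foot in the frame of bay between -0.004 and 0.006 m and height (world z) of mallet_grip above 0.18 m and linear speed of mallet below 0.02 m/s); the robot touches nothing.
It fails at once if the mallet is slammed into the tray (over 120 N) (contact force between mallet and tray above 120 N).
It fails at once if the mallet is dropped: it falls faster than 0.5 m/s (about 13 mm of free fall) with no finger on it (contact force between the fingers and mallet below 0.2 N and linear speed of mallet above 0.5 m/s).
It fails at once if the notebook is moved by more than 30 mm (distance of notebook from where it was at the start of the episode above 0.03 m).
It fails at once if the glue bottle is moved by more than 30 mm (distance of glue_bottle from where it was at the start of the episode above 0.03 m).
It fails at once if the sanding block is moved by more than 30 mm (distance of sanding_block from where it was at the start of the episode above 0.03 m).
It also fails if it takes over 51 s, if anything falls off the work surface, if the arm or the gripper's body presses on something with over 40 N, if the wrist force passes 120 N, or if a joint passes its speed limit or range.

ROBOT

A 6-joint arm with a two-finger parallel gripper is mounted at the origin on the work surface. World frame = base frame: x ahead of the robot, y to its left, z up, the work surface at z = 0. Lengths are in m, angles in degrees, forces in N, time in s.
With the tool pointing down it reaches from about 0.4 to 0.825 m from the base axis. Payload 7 kg.
Tool frame: the origin (TCP) lies on the centre line of the jaws, within the pads' length; the fingertips stand 19 mm ahead of it and the grasp point (between the pads) is the TCP (r.tip_extent is the distance from the TCP to the fingertips, in m); z points along the fingers, y is the line along which they close (so a half turn about z gives the same grasp; the last joint's range is limited). The gripper opens to 88 mm and grips with 3 to 60 N. Pads are 19 mm wide; open, the fingers measure 130 mm over their backs; the gripper's body (78 mm by 193 mm) begins 47 mm behind the grasp point.
Start: joints at [-60.04, 20.546, 0.682, 0, -70.136, -16.507], TCP at [0.157, -0.656, 0.246] pointing down, gripper open.
Joint ranges: [-176.03, 176.03], [-82.01, 121.73], [-58.28, 71.71], [-173.87, 95.51], [-174.79, -0.11], [-173.66, 173.66]. Speed limits (degrees/s): [136.94, 136.94, 172.46, 180, 180, 180].

INTERFACE

Orientations are given as [roll, pitch, yaw] about the fixed x, y, z axes, in that order (R = Rz(yaw) Ry(pitch) Rx(roll)).
In Python, from plant import r gives the robot as it stands. The module is installed in compiled form; this text tells all that it offers.
- The arm moves only by the tool jog_arm, never from a script. Its argument "deltas" is a list that holds one entry, the list of rows, each a list of 5 numbers: the opening, from -1 (shut) to 1 (fully open), then the shift along the world's x, y, z in cm, then the turn about the world's z in rad. In form: [[[claw, dx, dy, dz, turn], ...]]. A call has 1 to 8 rows; each row shifts and turns the commanded pose from where the row before left it; what a row does not reach is not made up. A row lasts 1/8 s, in which the tool goes at most 62.5 mm and 10.7 degrees, less where a joint would pass 70% of its speed; a pose out of reach is approached as far as the arm can. A call with a gripper value outside its range is refused whole. The fingers move at their own pace and stop on an object; "force" is the grip in N (left out, the last holds). Time passes only in rows, so rows that do not move let the fingers close. It gives the time, the measured TCP pose, the force, the opening and the grip force at its end, in the units of the state.
- r.get_state(): the state, without advancing time (a new reading comes with each control period).
- r.capture(name): name is "scene" or "top" or "wrist"; returns the picture (420x560x3 uint8, blue, green, red); there is no depth.
- r.camera_info(name): a dict with "fx", "fy", "cx", "cy" (pixels), "k1" (the pictures are not rectified: a ray, as slopes to the right and down, at radius r is drawn at 1 + k1 r^2 times it, then the intrinsics apply), "view" (4x4, takes a point from world to camera coordinates). Camera axes: x right, y up, looking along -z (the intrinsics and any distortion apply to the point x, -y, -z); pixel columns grow to the right and rows downward; lengths in m; the calibration is good to about 2 mm. A picture is of the moment at which its call begins: read the wrist's pose just before it. camera_info takes no time and is no camera call; for the wrist camera it gives the pose at the moment of the call.
- r.close_job(): hands the job in; it is judged then, once.
The state is a dict: "time_s": time; "joints": joint angles; "qd": joint speeds; "joint_torque": joint torques, N m; "tcp_pos": TCP position; "eef_rot": TCP orientation; "contact_force": force on the tool from outside, world axes, zero at the start; "moment": the same for the moment, N m; "gripper_width": finger opening in m; "gripper_force": force on a finger pad.
Only numpy, scipy, OpenCV 4.12 (cv2) and the standard library are available. Lean on these libraries where they do the work, as an engineer would, in place of code of your own. Each camera call takes 0.05 s, during which the arm holds its last target. There are 200 camera calls.

## Working session

There is one attempt and no reset: what is moved stays moved. The work goes in short steps, Python scripts to look and compute and a tool call to move; the robot and the scene stay as the last step left them, time stands still between calls to the robot, and variables do not carry over. Pictures are saved under pics/ and viewed, at most 13 in all, crops included, and the job is handed in when it is done.

Besides the shell and the picture viewer there is one more tool, called by a JSON object that holds its "fn" and its "kwargs", one argument or row to a line. jog_arm: Moves the arm, as the interface text tells. Its arguments: {"type":"object","properties":{"deltas":{"type":"array"},"force":{"type":"number"}},"required":["deltas"]}

```bash
mkdir -p pics; cat > h.py <<'E'
import numpy as np, cv2
from plant import r
def ray(n,u,v,ci=None):
    c=ci or r.camera_info(n); V=np.array(c["view"])
    a=np.array([(u-c["cx"])/c["fx"],(v-c["cy"])/c["fy"]]); s=a.copy()
    for _ in range(20): s=a/(1+c["k1"]*(s@s))
    d=V[:3,:3].T@np.array([s[0],-s[1],-1]); o=-V[:3,:3].T@V[:3,3]
    return o,d
def onz(n,u,v,z,ci=None):
    o,d=ray(n,u,v,ci); return o+d*(z-o[2])/d[2]
E
python3 - <<'E'
from h import *
for n in("scene","top"):
    cv2.imwrite(f"pics/{n}0.png",r.capture(n)); c=r.camera_info(n); print(n,c["fx"],c["k1"],ray(n,c["cx"],c["cy"]))
print(r.get_state())
E
```

```text
scene 475.8192185454236 -0.08727146161190369 (array([ 1.13100429, -0.52565386,  0.70711233]), array([-0.63748497,  0.4886662 , -0.59566623]))
top 486.74838078829816 -0.09992373082825645 (array([ 0.35788502, -0.00207985,  1.15321224]), array([ 0.04712475, -0.01293043, -0.99880532]))
{'time_s': 0.1, 'joints': array([-6.00385621e+01,  2.05868208e+01,  6.41095394e-01, -1.79535545e-02,
       -7.01362783e+01, -1.65090294e+01]), 'qd': array([ 0.09702003, -0.15613097,  0.08077742,  0.09733511,  0.0354984 ,
       -0.05966151]), 'joint_torque': array([-1.08100619e-03, -5.84166133e+01,  2.93748933e+01,  7.01544553e+00,
        1.01290934e-02, -6.95118842e-05]), 'tcp_pos': array([ 0.1569442 , -0.65609423,  0.24473718]), 'eef_rot': array([ 1.79916580e+02, -7.12203545e-03, -1.66553699e+02]), 'contact_force': array([-0.07158849,  0.47167474,  0.29762691]), 'moment': array([-0.04754843,  0.01483342,  0.01176603]), 'gripper_force': 0.0, 'gripper_width': 0.08755595951749746}
```

View pics/top0.png

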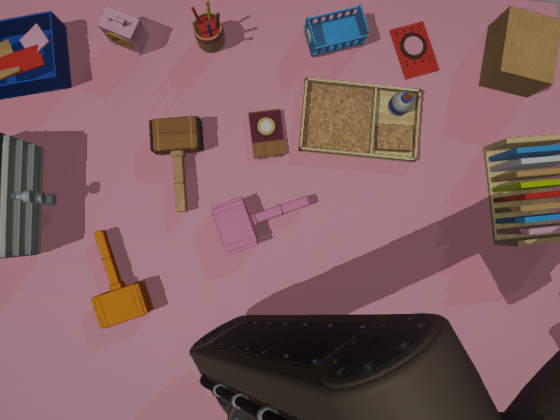

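View pics/scene0.png

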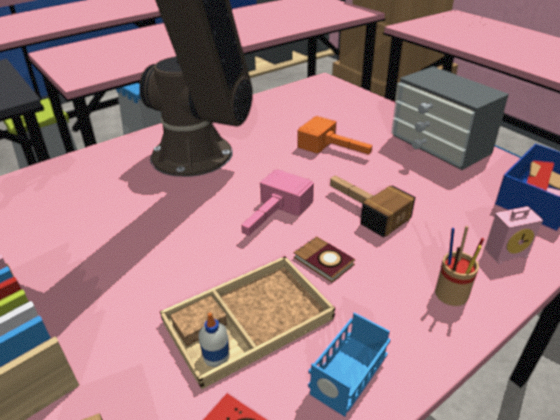

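The top view shows the beech mallet with its head at about (176,135) and its handle end at (181,210). The notebook is at (267,133). The tray spans (302,80) to (422,160), with the big bay centred near (338,118). Pink and orange decoys lie elsewhere.

```bash
python3 - <<'E'
from h import *
im=cv2.imread("pics/top0.png"); hsv=cv2.cvtColor(im,cv2.COLOR_BGR2HSV)
print([hsv[y,x].tolist() for y,x in((195,180),(180,178),(230,180),(120,330),(86,330),(135,176),(200,200))])
pink=((hsv[...,0]>150)|(hsv[...,0]<4))&(hsv[...,2]>60)
m=(~pink).astype(np.uint8)*255
# handle: rows 155..212
sub=np.zeros_like(m); sub[162:216,165:195]=m[162:216,165:195]
sub=cv2.morphologyEx(sub,cv2.MORPH_OPEN,np.ones((3,3)))
ys,xs=np.nonzero(sub); print("handle rows",ys.min(),ys.max(),xs.min(),xs.max())
for y in range(160,216,5): 
    x=np.nonzero(sub[y])[0]; print(y,x.min() if len(x) else None,x.max() if len(x) else None)
c=cv2.findContours(sub,cv2.RETR_EXTERNAL,cv2.CHAIN_APPROX_NONE)[0]; c=max(c,key=cv2.contourArea)
print("hrect",cv2.minAreaRect(c))
for v in(ys.min(),ys.max()):
    print(v,onz("top",xs[ys==v].mean(),v,.045))
wood=m.copy(); wood[:75]=0; wood[165:]=0; wood[:,:295]=0; wood[:,430:]=0
c=max(cv2.findContours(wood,cv2.RETR_EXTERNAL,cv2.CHAIN_APPROX_NONE)[0],key=cv2.contourArea)
b=cv2.boxPoints(cv2.minAreaRect(c)); print("tray",b)
P=np.array([onz("top",*p,.03) for p in b]); print(P,np.linalg.norm(np.diff(P,axis=0),axis=1),P.mean(0))
hd=m.copy(); hd[:100]=0; hd[158:]=0; hd[:,:140]=0; hd[:,215:]=0
c=max(cv2.findContours(hd,cv2.RETR_EXTERNAL,cv2.CHAIN_APPROX_NONE)[0],key=cv2.contourArea)
b=cv2.boxPoints(cv2.minAreaRect(c)); P=np.array([onz("top",*p,.064) for p in b]); print("head",b,P,np.linalg.norm(np.diff(P,axis=0),axis=1),P.mean(0))
nb=onz("top",267,133,.017); print("nb",nb)
cv2.imwrite("pics/crop.png",cv2.resize(np.hstack([im[70:220,140:430],cv2.cvtColor(m,cv2.COLOR_GRAY2BGR)[70:220,140:290]]),None,fx=1.8,fy=1.8))
E
```

```text
[[16, 112, 146], [16, 110, 148], [173, 62, 164], [17, 117, 150], [17, 114, 136], [15, 150, 117], [173, 65, 165]]
handle rows 162 211 173 186
160 None None
165 173 183
170 174 184
175 174 184
180 174 184
185 175 184
190 175 185
195 175 185
200 176 186
205 176 186
210 176 186
215 None None
hrect ((179.72279357910156, 186.453369140625), (49.670921325683594, 10.91279411315918), 86.3086166381836)
162 [0.50876626 0.20363593 0.045     ]
211 [0.39638315 0.19458138 0.045     ]
tray [[297.27722  150.22772 ]
 [304.64355   76.564354]
 [423.45544   88.44554 ]
 [416.0891   162.10892 ]]
[[ 0.54091289 -0.07075042  0.03      ]
 [ 0.71685432 -0.087387    0.03      ]
 [ 0.69434606 -0.37174595  0.03      ]
 [ 0.51683859 -0.35100088  0.03      ]] [0.17672624 0.28524837 0.17871559] [ 0.61723797 -0.22022106  0.03      ]
head [[148.89825 118.47346]
 [200.86728 115.00886]
 [203.57526 155.62833]
 [151.60623 159.09293]] [[0.60553371 0.26905421 0.064     ]
 [0.6139991  0.15050018 0.064     ]
 [0.52106199 0.14252751 0.064     ]
 [0.51241904 0.26027484 0.064     ]] [0.11885588 0.09327846 0.11806411] [0.56325346 0.20558919 0.064     ]
nb [5.83260245e-01 1.31256652e-04 1.70000000e-02]
```

View pics/crop.png

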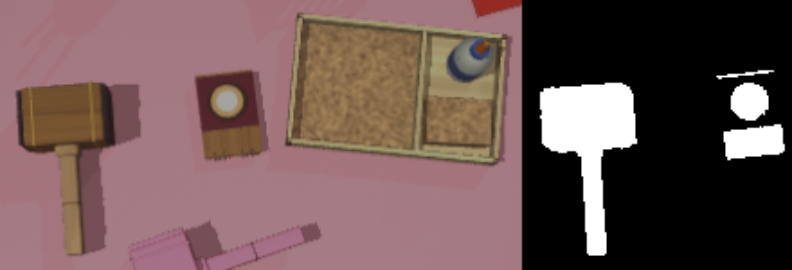

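The mask gives a handle axis at about 4.4°, a grip point near (0.426, 0.199) and a bay centre near (0.624, -0.171). The sizes agree with the given ones within parallax. Next I move over the grip.

{"fn": "jog_arm", "kwargs": {
  "deltas": [
    [[1, 4.2, 4.4, 0, -0.02], [1, 4.2, 4.4, 0, -0.02], [1, 4.2, 4.4, 0, -0.02], [1, 4.2, 4.4, 0, -0.02], [1, 4.2, 4.4, 0, -0.02], [1, 4.2, 4.4, 0, -0.02], [1, 4.2, 4.4, 0, -0.02], [1, 4.2, 4.4, 0, -0.018]]
  ]
}}

```text
time_s: 1.1
tcp_pos: [0.494, -0.3027, 0.2455]
eef_rot: [180.0, -0.0, -175.6]
contact_force: [1.3, -0.7, 0.5]
gripper_width: 0.0876
gripper_force: 0.0
```

{"fn": "jog_arm", "kwargs": {
  "deltas": [
    [[1, -0.5, 5.8, 0, 0], [1, -0.5, 5.8, 0, 0], [1, -0.5, 5.8, 0, 0], [1, -0.5, 5.8, 0, 0], [1, -0.8, 5.8, 0, 0], [1, -0.8, 5.8, 0, 0], [1, -0.8, 5.8, 0, 0], [1, -0.8, 5.8, 0, 0]]
  ]
}}

```text
time_s: 2.1
tcp_pos: [0.4402, 0.1613, 0.2457]
eef_rot: [180.0, 0.0, -175.6]
contact_force: [1.8, 0.5, -0.2]
gripper_width: 0.0874
gripper_force: 0.0
```

{"fn": "jog_arm", "kwargs": {
  "deltas": [
    [[1, -1.4, 3.8, 0, 0], [1, 0, 0, 0, 0], [1, 0, 0, 0, 0]]
  ]
}}

```text
time_s: 2.48
tcp_pos: [0.4268, 0.1973, 0.2453]
eef_rot: [-180.0, -0.0, -175.6]
contact_force: [-0.7, -0.1, 0.6]
gripper_width: 0.0876
gripper_force: 0.0
```

```bash
python3 - <<'E'
from h import *
print(r.get_state()["tcp_pos"])
ci=r.camera_info("wrist"); im=r.capture("wrist"); cv2.imwrite("pics/w1.png",im)
import pickle; pickle.dump(ci,open("w1.pkl","wb")); print(ray("wrist",ci["cx"],ci["cy"],ci))
E
```

```text
[0.42677498 0.19734079 0.24533428]
(array([0.35036377, 0.18982662, 0.38437687]), array([ 0.28978866,  0.02305479, -0.95681294]))
```

View pics/w1.png

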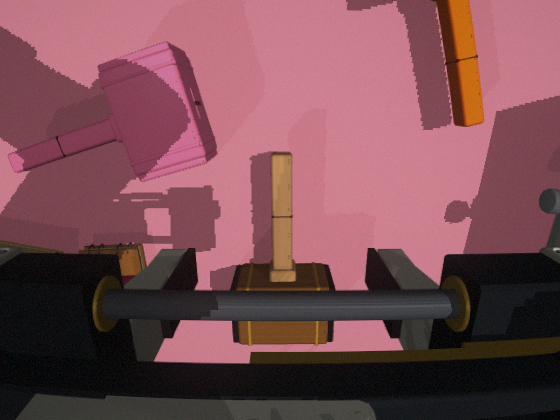

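The wrist view shows the pale handle between columns 271 and 293. Its free end is at row 153, and it points straight down the picture between the fingers.

```bash
python3 - <<'E'
from h import *; import pickle
ci=pickle.load(open("w1.pkl","rb")); hsv=cv2.cvtColor(cv2.imread("pics/w1.png"),cv2.COLOR_BGR2HSV)
m=((hsv[...,0]>5)&(hsv[...,0]<40)&(hsv[...,2]>90)).astype(np.uint8)
for v in(156,170,190,210,230,250):
    x=np.nonzero(m[v,255:310])[0]+255; a,b=onz("wrist",x.min()-.5,v,.045,ci),onz("wrist",x.max()+.5,v,.045,ci); print(v,x.min(),x.max(),a[:2],b[:2],np.linalg.norm(a-b),((a+b)/2)[:2])
y=np.nonzero(m[140:200,282])[0]+140; print(y.min(),onz("wrist",282,y.min()-.5,.045,ci))
E
```

```text
156 271 291 [0.39998992 0.18340434] [0.39837141 0.20436977] 0.02102780553023377 [0.39918067 0.19388705]
170 271 291 [0.41416443 0.18438216] [0.41252837 0.20558304] 0.021263911328580215 [0.4133464 0.1949826]
190 271 291 [0.43496566 0.18581156] [0.43330302 0.20736907] 0.021621529782324744 [0.43413434 0.19659032]
210 272 291 [0.45639994 0.18832825] [0.45478941 0.20922297] 0.020956700878160203 [0.45559467 0.19877561]
230 272 291 [0.47870487 0.18986703] [0.47706563 0.2111518 ] 0.02134779962191244 [0.47788525 0.20050942]
250 273 291 [0.50180447 0.19254543] [0.50021864 0.21316351] 0.020678976184080117 [0.50101155 0.20285447]
154 [0.39660996 0.19469029 0.045     ]
```

{"fn": "jog_arm", "kwargs": {
  "deltas": [
    [[1, 0, -0.1, -4.5, 0.01], [1, 0, 0, -4.5, 0], [1, 0, 0, -4.5, 0], [1, 0, 0, -4, 0], [1, 0, 0, -2.5, 0], [1, 0, 0, -1.3, 0], [1, 0, 0, 0, 0]]
  ]
}}

```text
time_s: 3.4
tcp_pos: [0.4271, 0.1957, 0.0322]
eef_rot: [-179.9, -0.1, -175.1]
contact_force: [0.8, -0.5, 0.2]
gripper_width: 0.0873
gripper_force: 0.0
```

{"fn": "jog_arm", "kwargs": {
  "deltas": [
    [[-1, 0, 0, 0, 0], [-1, 0, 0, 0, 0], [-1, 0, 0, 0, 0], [-1, 0, 0, 0, 0], [-1, 0, 0, 0, 0], [-1, 0, 0, 0, 0], [-1, 0, 0, 0, 0], [-1, 0, 0, 0, 0]]
  ],
  "force": 60
}}

```text
time_s: 4.4
tcp_pos: [0.427, 0.1967, 0.0325]
eef_rot: [180.0, 0.0, -175.0]
contact_force: [-0.5, 0.4, 0.3]
gripper_width: 0.0217
gripper_force: 60.0
```

{"fn": "jog_arm", "kwargs": {
  "deltas": [
    [[-1, 0, 0, 0.5, 0], [-1, 0, 0, 1, 0], [-1, 0, 0, 1.5, 0], [-1, 0, 0, 1.5, 0], [-1, 0, 0, 1.5, 0], [-1, 0, 0, 1, 0], [-1, 0, 0, 0.5, 0], [-1, 0, 0, 0, 0]]
  ]
}}

```text
time_s: 5.4
tcp_pos: [0.427, 0.1965, 0.1077]
eef_rot: [180.0, 0.0, -175.0]
contact_force: [-0.7, 0.2, -3.8]
gripper_width: 0.0216
gripper_force: 60.0
```

```bash
python3 - <<'E'
from h import *
s=r.get_state(); print(s["contact_force"],s["moment"],s["gripper_width"])
cv2.imwrite("pics/lift.png",np.vstack([r.capture("scene")[80:300,220:480]]*1)); 
E
```

```text
[-0.68240393  0.22404607 -3.7667108 ] [-0.00922923  0.49362888  0.01446986] 0.021617643496600638
```

View pics/lift.png

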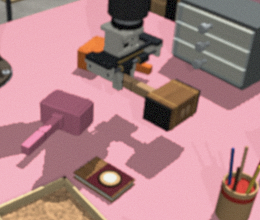

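The mallet is level in the fingers and clear of the table. The wrist force gives about 0.38 kg, and the moment of 0.49 N m puts the load 0.13 m out. I keep lifting.

{"fn": "jog_arm", "kwargs": {
  "deltas": [
    [[-1, 0, 0, 0.8, 0], [-1, 0, 0, 2, 0], [-1, 0, 0, 3, 0], [-1, 0, 0, 4, 0], [-1, 0, 0, 4, 0], [-1, 0, 0, 3, 0], [-1, 0, 0, 1.5, 0], [-1, 0, 0, 0.5, 0]]
  ]
}}

```text
time_s: 6.45
tcp_pos: [0.4269, 0.1966, 0.2957]
eef_rot: [180.0, -0.0, -175.0]
contact_force: [0.1, 0.3, -3.9]
gripper_width: 0.0219
gripper_force: 60.0
```

{"fn": "jog_arm", "kwargs": {
  "deltas": [
    [[-1, 0, 0, 0, 0], [-1, 0, 0, 0, 0], [-1, 0, 0, 0, 0], [-1, 0, 0, 0, 0]]
  ],
  "force": 40
}}

```text
time_s: 6.95
tcp_pos: [0.4269, 0.1965, 0.2952]
eef_rot: [-180.0, -0.0, -175.0]
contact_force: [-0.4, -0.3, -3.6]
gripper_width: 0.022
gripper_force: 40.0
```

```bash
python3 - <<'E'
from h import *
s=r.get_state(); print(s["contact_force"],s["moment"],s["gripper_width"],s["gripper_force"])
E
```

```text
[-0.39074483 -0.32833567 -3.60752431] [-0.09234665  0.39337876  0.00213077] 0.02197036120576957 39.98504877090454
```

The force command sets the pinch directly, and the moment shows the tilt. I ease it in steps.

{"fn": "jog_arm", "kwargs": {
  "deltas": [
    [[-1, 0, 0, 0, 0], [-1, 0, 0, 0, 0], [-1, 0, 0, 0, 0], [-1, 0, 0, 0, 0]]
  ],
  "force": 30
}}

```text
time_s: 7.45
tcp_pos: [0.4268, 0.1964, 0.2954]
eef_rot: [-180.0, -0.0, -175.0]
contact_force: [-0.2, -0.8, -4.0]
gripper_width: 0.0222
gripper_force: 30.0
```

{"fn": "jog_arm", "kwargs": {
  "deltas": [
    [[-1, 0, 0, 0, 0], [-1, 0, 0, 0, 0], [-1, 0, 0, 0, 0], [-1, 0, 0, 0, 0]]
  ],
  "force": 23
}}

```text
time_s: 7.95
tcp_pos: [0.427, 0.1966, 0.2956]
eef_rot: [180.0, 0.0, -175.0]
contact_force: [0.4, -0.0, -3.5]
gripper_width: 0.0221
gripper_force: 23.0
```

```bash
python3 - <<'E'
from h import *
s=r.get_state(); print(s["contact_force"],s["moment"],s["gripper_width"],s["gripper_force"])
E
```

```text
[ 0.40813314 -0.01560652 -3.50023439] [0.02825436 0.31922378 0.00119581] 0.022074499471690726 22.99962490797043
```

{"fn": "jog_arm", "kwargs": {
  "deltas": [
    [[-1, 0, 0, 0, 0], [-1, 0, 0, 0, 0], [-1, 0, 0, 0, 0], [-1, 0, 0, 0, 0]]
  ],
  "force": 17
}}

```text
time_s: 8.45
tcp_pos: [0.427, 0.1965, 0.2956]
eef_rot: [-180.0, 0.0, -175.0]
contact_force: [0.7, -0.7, -3.5]
gripper_width: 0.022
gripper_force: 17.0
```

{"fn": "jog_arm", "kwargs": {
  "deltas": [
    [[-1, 0, 0, 0, 0], [-1, 0, 0, 0, 0], [-1, 0, 0, 0, 0], [-1, 0, 0, 0, 0]]
  ],
  "force": 13
}}

```text
time_s: 8.95
tcp_pos: [0.427, 0.1966, 0.2956]
eef_rot: [180.0, 0.0, -175.0]
contact_force: [-0.1, 0.5, -4.5]
gripper_width: 0.0221
gripper_force: 13.0
```

{"fn": "jog_arm", "kwargs": {
  "deltas": [
    [[-1, 0, 0, 0, 0], [-1, 0, 0, 0, 0], [-1, 0, 0, 0, 0], [-1, 0, 0, 0, 0]]
  ],
  "force": 10
}}

```text
time_s: 9.45
tcp_pos: [0.427, 0.1965, 0.2956]
eef_rot: [-180.0, 0.0, -175.0]
contact_force: [0.3, 0.3, -3.4]
gripper_width: 0.022
gripper_force: 10.0
```

```bash
python3 - <<'E'
from h import *
s=r.get_state(); print(s["contact_force"],s["moment"],s["gripper_width"],s["gripper_force"])
cv2.imwrite("pics/hang.png",r.capture("scene")[60:300,200:500])
E
```

```text
[ 0.2869927  0.3039449 -3.3749698] [ 0.00383789  0.06777793 -0.00503139] 0.022029571849060216 10.000012814998627
```

View pics/hang.png

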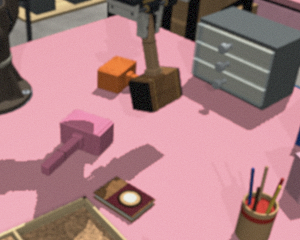

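The mallet hangs head down, still about 8° from plumb towards +x. I ease a little more, then clamp it.

{"fn": "jog_arm", "kwargs": {
  "deltas": [
    [[-1, 0, 0, 0, 0], [-1, 0, 0, 0, 0], [-1, 0, 0, 0, 0], [-1, 0, 0, 0, 0]]
  ],
  "force": 7.5
}}

```text
time_s: 10.0
tcp_pos: [0.427, 0.1965, 0.2956]
eef_rot: [-180.0, 0.0, -175.0]
contact_force: [-0.2, -0.1, -3.6]
gripper_width: 0.0222
gripper_force: 7.5
```

{"fn": "jog_arm", "kwargs": {
  "deltas": [
    [[-1, 0, 0, 0, 0], [-1, 0, 0, 0, 0], [-1, 0, 0, 0, 0]]
  ],
  "force": 6
}}

```text
time_s: 10.38
tcp_pos: [0.427, 0.1965, 0.2955]
eef_rot: [-180.0, -0.0, -175.0]
contact_force: [-0.3, -0.1, -4.2]
gripper_width: 0.0217
gripper_force: 6.0
```

{"fn": "jog_arm", "kwargs": {
  "deltas": [
    [[-1, 0, 0, 0, 0], [-1, 0, 0, 0, 0], [-1, 0, 0, 0, 0], [-1, 0, 0, 0, 0], [-1, 0, 0, 0, 0], [-1, 0, 0, 0, 0]]
  ],
  "force": 55
}}

```text
time_s: 11.12
tcp_pos: [0.427, 0.1965, 0.2956]
eef_rot: [-180.0, -0.0, -175.0]
contact_force: [-0.7, 0.1, -4.7]
gripper_width: 0.022
gripper_force: 55.0
```

```bash
python3 - <<'E'
from h import *
M=[]
for _ in range(4):
    ci=r.camera_info("wrist"); im=r.capture("wrist"); s=r.get_state(); M.append(np.r_[s["contact_force"],s["moment"]])
print(np.mean(M,0).round(3),s["gripper_force"],s["tcp_pos"])
cv2.imwrite("pics/w2.png",np.hstack([im[150:420,150:430],r.capture("scene")[60:330,200:500]]))
E
```

```text
[ 0.429 -0.028 -3.594 -0.008  0.081  0.012] 54.99999761581421 [0.42702597 0.19654268 0.29557764]
```

View pics/w2.png

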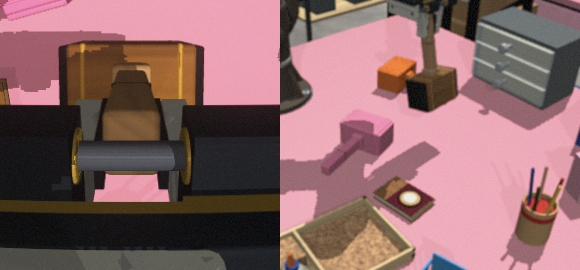

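The mallet hangs within about 8° of plumb and is firmly pinched at 55 N. I carry it over the bay and square it to the tray.

{"fn": "jog_arm", "kwargs": {
  "deltas": [
    [[-1, 0.4, -0.8, 0, -0.011], [-1, 0.8, -1.6, 0, -0.011], [-1, 1.2, -2.4, 0, -0.011], [-1, 1.6, -3.2, 0, -0.011], [-1, 1.6, -3.2, 0, -0.011], [-1, 1.6, -3.2, 0, -0.011], [-1, 1.6, -3.2, 0, -0.011], [-1, 1.6, -3.2, 0, -0.011]]
  ],
  "force": 60
}}

```text
time_s: 12.38
tcp_pos: [0.5315, -0.0132, 0.2956]
eef_rot: [-180.0, 0.0, 179.9]
contact_force: [0.1, 1.0, -3.4]
gripper_width: 0.0218
gripper_force: 60.0
```

{"fn": "jog_arm", "kwargs": {
  "deltas": [
    [[-1, 1.6, -3.2, 0, -0.011], [-1, 1.6, -3.2, 0, -0.011], [-1, 1.6, -3.2, 0, -0.011], [-1, 1.4, -2.8, 0, -0.011], [-1, 1.0, -2.0, 0, -0.011], [-1, 0.6, -1.1, 0, -0.011], [-1, 0.3, -0.5, 0, -0.011], [-1, 0, 0, 0, 0]]
  ]
}}

```text
time_s: 13.38
tcp_pos: [0.612, -0.1712, 0.2955]
eef_rot: [180.0, -0.0, 175.5]
contact_force: [0.5, -0.1, -3.4]
gripper_width: 0.0219
gripper_force: 60.0
```

```bash
python3 - <<'E'
from h import *
im=r.capture("scene"); t=r.capture("top"); s=r.get_state(); print(s["tcp_pos"],s["eef_rot"],s["contact_force"],s["moment"])
cv2.imwrite("pics/over.png",np.hstack([im[100:400,120:440],t[60:360,230:450]]))
c=onz("top",338,118,.006); print(c)
E
```

```text
[ 0.61184129 -0.17079249  0.29574477] [1.79989609e+02 8.11121984e-03 1.75563227e+02] [ 0.31133952 -0.30764629 -3.65638094] [0.04980014 0.10141021 0.0020444 ]
[ 0.62407546 -0.16958597  0.006     ]
```

View pics/over.png

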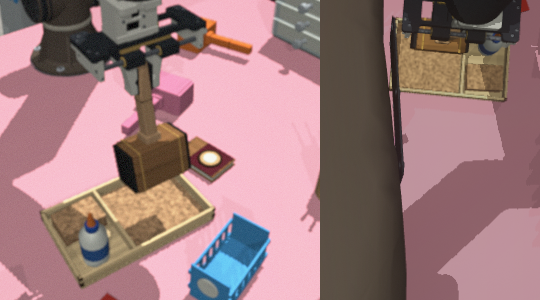

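The mallet hangs over the big bay, clear of the glue bottle and notebook. The bay centre from pixel (338,118) agrees at (0.624, -0.170). I lower it.

{"fn": "jog_arm", "kwargs": {
  "deltas": [
    [[-1, 0, 0, -0.6, 0], [-1, 0, 0, -1.4, 0], [-1, 0, 0, -1.8, 0], [-1, 0, 0, -1.8, 0], [-1, 0, 0, -1.4, 0], [-1, 0, 0, -1.0, 0], [-1, 0, 0, -0.6, 0], [-1, 0, 0, 0, 0]]
  ]
}}

```text
time_s: 14.48
tcp_pos: [0.612, -0.1715, 0.2093]
eef_rot: [-180.0, -0.0, 175.5]
contact_force: [-0.8, -0.4, -2.8]
gripper_width: 0.0215
gripper_force: 60.0
```

{"fn": "jog_arm", "kwargs": {
  "deltas": [
    [[-1, 0, 0, -0.3, 0], [-1, 0, 0, -0.3, 0], [-1, 0, 0, -0.3, 0], [-1, 0, 0, 0, 0]]
  ]
}}

```text
time_s: 14.98
tcp_pos: [0.6118, -0.1715, 0.2003]
eef_rot: [180.0, -0.0, 175.5]
contact_force: [0.2, 0.7, -4.1]
gripper_width: 0.0218
gripper_force: 60.0
```

{"fn": "jog_arm", "kwargs": {
  "deltas": [
    [[-1, 0, 0, -0.1, 0], [-1, 0, 0, -0.1, 0], [-1, 0, 0, 0, 0], [-1, 0, 0, 0, 0]]
  ],
  "force": 20
}}

```text
time_s: 15.48
tcp_pos: [0.612, -0.1715, 0.1986]
eef_rot: [-180.0, 0.0, 175.5]
contact_force: [0.0, -0.1, -2.8]
gripper_width: 0.0223
gripper_force: 20.0
```

{"fn": "jog_arm", "kwargs": {
  "deltas": [
    [[-1, 0, 0, -0.1, 0], [-1, 0, 0, -0.1, 0], [-1, 0, 0, 0, 0], [-1, 0, 0, 0, 0]]
  ],
  "force": 10
}}

```text
time_s: 15.98
tcp_pos: [0.612, -0.1715, 0.1966]
eef_rot: [180.0, -0.0, 175.5]
contact_force: [-0.8, -0.1, -3.9]
gripper_width: 0.0219
gripper_force: 10.0
```

{"fn": "jog_arm", "kwargs": {
  "deltas": [
    [[-1, 0, 0, -0.1, 0], [-1, 0, 0, -0.1, 0], [-1, 0, 0, 0, 0], [-1, 0, 0, 0, 0]]
  ]
}}

```text
time_s: 16.48
tcp_pos: [0.612, -0.1715, 0.1946]
eef_rot: [-180.0, 0.0, 175.5]
contact_force: [-0.7, 0.2, -1.9]
gripper_width: 0.0221
gripper_force: 10.0
```

{"fn": "jog_arm", "kwargs": {
  "deltas": [
    [[-1, 0, 0, -0.1, 0], [-1, 0, 0, -0.1, 0], [-1, 0, 0, 0, 0], [-1, 0, 0, 0, 0]]
  ]
}}

```text
time_s: 16.98
tcp_pos: [0.6129, -0.1716, 0.1939]
eef_rot: [-180.0, 0.1, 175.5]
contact_force: [-0.5, 1.3, 5.8]
gripper_width: 0.0219
gripper_force: 10.0
```

```bash
python3 - <<'E'
from h import *
M=[]
for _ in range(3):
    im=r.capture("scene"); s=r.get_state(); M.append(np.r_[s["contact_force"],s["moment"]])
print(np.mean(M,0).round(3),s["tcp_pos"])
cv2.imwrite("pics/set.png",cv2.resize(im[150:400,120:440],None,fx=2,fy=2))
E
```

```text
[ 0.343  0.756  5.49   0.412  0.097 -0.008] [ 0.61295771 -0.17161403  0.19392484]
```

View pics/set.png

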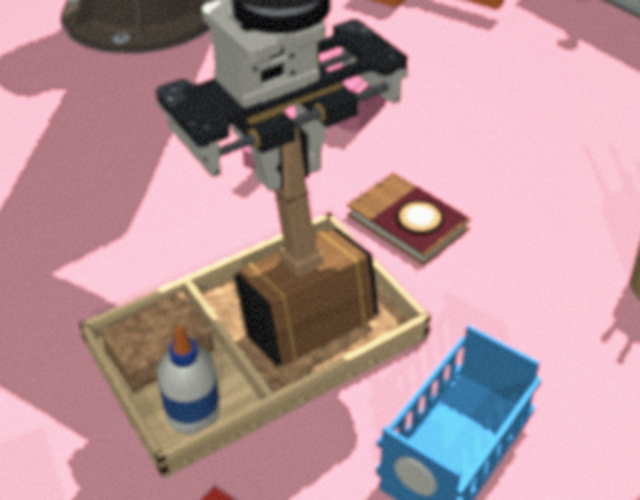

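The head is on the cork with about 9 N of push. It stands inside the bay and clear of the walls. I ease the grip and let go.

{"fn": "jog_arm", "kwargs": {
  "deltas": [
    [[-1, 0, 0, 0, 0], [-1, 0, 0, 0.05, 0], [-1, 0, 0, 0, 0]]
  ],
  "force": 5
}}

```text
time_s: 17.5
tcp_pos: [0.6128, -0.1716, 0.1939]
eef_rot: [-180.0, 0.1, 175.5]
contact_force: [0.4, 1.4, 5.8]
gripper_width: 0.0221
gripper_force: 5.0
```

{"fn": "jog_arm", "kwargs": {
  "deltas": [
    [[-1, 0, 0, 0, 0], [-1, 0, 0, 0, 0], [-0.46, 0, 0, 0, 0], [-0.4, 0, 0, 0, 0], [-0.2, 0, 0, 0, 0], [0.2, 0, 0, 0, 0], [0.6, 0, 0, 0, 0], [0.6, 0, 0, 0, 0]]
  ],
  "force": 3
}}

```text
time_s: 18.5
tcp_pos: [0.612, -0.1714, 0.193]
eef_rot: [180.0, -0.0, 175.5]
contact_force: [-0.3, 1.2, 0.3]
gripper_width: 0.0599
gripper_force: 0.0
```

```bash
python3 - <<'E'
from h import *
s=r.get_state(); print(s["tcp_pos"],s["contact_force"],s["moment"],s["gripper_width"])
im=r.capture("scene"); w=r.capture("wrist")
cv2.imwrite("pics/rel.png",np.hstack([cv2.resize(im[100:400,120:440],None,fx=1.4,fy=1.4),w[:,90:450]]))
E
```

```text
[ 0.61199227 -0.17143716  0.19302933] [-0.31578539  1.15145033  0.262361  ] [-0.04786726 -0.02405617  0.03632403] 0.05994144317435157
```

View pics/rel.png

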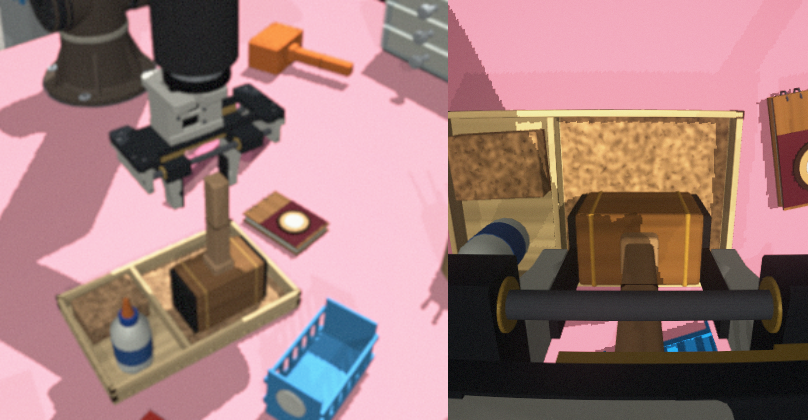

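The mallet stands free and upright in the bay, with the fingers open on each side of the handle. I check verticality and position numerically.

```bash
python3 - <<'E'
from h import *
# scene full-image px = crop/1.4 + (120,100)
S=lambda u,v:(u/1.4+120,v/1.4+100)
tip=S(217,179); base=S(217,262)
for n,p,z in(("tip z.221",tip,.221),("handle root z.081",base,.081)): print(n,p,onz("scene",*p,z))
# head top (z=.081) corners in wrist: full px = crop-448+90 
W=lambda u,v:(u-448+90,v)
for p in((584,193),(697,193),(708,209),(576,209)): print(p,onz("wrist",*W(*p),.081))
for p in((580,285),(701,287)): print("front bottom edge",onz("wrist",*W(*p),.081),onz("wrist",*W(*p),.006))
s=r.get_state(); print(s["tcp_pos"])
E
```

```text
tip z.221 (275.0, 227.85714285714286) [ 0.64780012 -0.17315755  0.221     ]
handle root z.081 (275.0, 287.14285714285717) [ 0.64389737 -0.17359414  0.081     ]
(584, 193) [ 0.5966627  -0.21345175  0.081     ]
(697, 193) [ 0.60347484 -0.12721042  0.081     ]
(708, 209) [ 0.61698634 -0.11901021  0.081     ]
(576, 209) [ 0.60889872 -0.2212791   0.081     ]
front bottom edge [ 0.67527773 -0.22698977  0.081     ] [ 0.7170172  -0.24499761  0.006     ]
front bottom edge [ 0.68522681 -0.12595383  0.081     ] [ 0.729938   -0.11378294  0.006     ]
[ 0.61201168 -0.17145696  0.19308996]
```

Tip and root agree in x and y within 4 mm, so the handle is upright. The head is centred near (0.646, -0.173), 22 mm from the bay centre. I withdraw straight up.

{"fn": "jog_arm", "kwargs": {
  "deltas": [
    [[0.6, 0, 0, 0.6, 0], [0.6, 0, 0, 1.5, 0], [0.6, 0, 0, 2.5, 0], [0.6, 0, 0, 3, 0], [0.6, 0, 0, 3, 0], [0.6, 0, 0, 2, 0], [0.6, 0, 0, 1, 0], [0.6, 0, 0, 0, 0]]
  ]
}}

```text
time_s: 19.6
tcp_pos: [0.6122, -0.1715, 0.33]
eef_rot: [180.0, 0.1, 175.5]
contact_force: [0.4, 0.6, -0.3]
gripper_width: 0.07
gripper_force: 0.0
```

```bash
python3 - <<'E'
from h import *
a=cv2.imread("pics/rel.png"); im=r.capture("scene"); s=r.get_state(); print(s["time_s"],s["tcp_pos"],s["contact_force"])
b=cv2.resize(im[100:400,120:440],None,fx=1.4,fy=1.4)
d=np.abs(a[240:420,:448].astype(int)-b[240:420]).max(2); print("changed px below row 240:",(d>60).sum())
o,ax=0,0
cv2.imwrite("pics/final.png",b)
E
```

```text
19.65 [ 0.61185117 -0.17137517  0.32891958] [ 0.19984963 -0.21769726  0.16929846]
changed px below row 240: 7666
```

View pics/final.png

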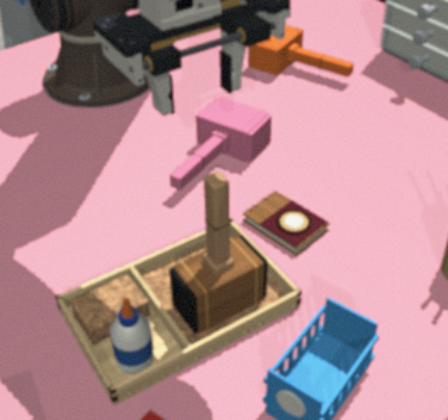

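The mallet stands upright in the bay, with its handle tip at about (217,178) in the crop, and the robot is clear. The notebook, bottle and block haven't moved; the changed pixels look like shifting shadow. I hand the job in.

```bash
python3 -c "
from plant import r
print(r.close_job())"
```

```text
the job is handed in; nothing more can be done
None
```

The job is handed in at about 20 s of the 51 s allowed: the mallet stands on its head in the big bay, handle up and released, about 22 mm from the bay's centre. The notebook, glue bottle and sanding block look untouched; `close_job()` returned no verdict.

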